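# Close the balm tins and hand over the tester caddy level

### The arm

A 7-joint arm with a two-finger parallel gripper is mounted at the origin on the work surface. World frame = base frame: x ahead of the robot, y to its left, z up, the work surface at z = 0. Lengths are in mm, angles in degrees, forces in N, time in s.
With the tool pointing down it reaches from about 425 to 875 mm from the base axis. Payload 8.4 kg.
Tool frame: the origin (TCP) lies at the very end of the fingers, on their centre line; the grasp point (between the pads) lies env.grip_point_offset behind it (env.grip_point_offset is the distance from the TCP to the grasp point, in mm); z points along the fingers, y is the line along which they close (so a half turn about z gives the same grasp; the last joint's range is limited). The gripper opens to 85 mm and grips with 20 to 120 N. Pads are 22 mm wide; open, the fingers measure 114 mm over their backs; the gripper's body (76 mm by 85 mm) begins 54 mm behind the grasp point. The pads swing forward as they close: fully open they stand 13 mm farther back than shut.
Start: joints at [-71.116, 19.091, 2.286, 83.961, -0.768, 76.965, -3.352], TCP at [270.254, 591.123, 231.308] pointing down, gripper open.
Joint ranges: [-147.57, 147.57], [-21.85, 119.76], [-74.77, 79.35], [14.55, 137.4], [-85.83, 265.84], [4.83, 119.75], [-152.11, 152.11]. Speed limits (degrees/s): [127.2, 127.2, 159.86, 159.86, 180, 180, 180].

### API

Orientations are given as a 3x3 rotation matrix whose columns are the frame's x, y, z axes.
In Python, from plant import env gives the robot as it stands. The module is installed in compiled form; this text tells all that it offers.
- The arm moves only by the shell command python3 -m creep 'ROWS' [FORCE]. ROWS is a JSON list of rows, 1 to 12 of them, each of 5 numbers: the opening from 0.0 (shut) to 1.0 (fully open), then dx, dy, dz in fractions of the full range, 1 being 600 mm, then a turn about the tool's z in normalised numbers (1 is 60 degrees); each row shifts and turns the commanded pose from where the row before left it, along the tool's axes as they then stand; what a row does not reach is not made up. A row lasts 1/8 s, in which the tool goes at most 62.5 mm and 10.7 degrees, less where a joint would pass 70% of its speed; a pose out of reach is approached as far as the arm can. The fingers move at their own pace and stop on an object; FORCE is the grip in N (left out, the last holds). Time passes only in rows, so rows that do not move let the fingers close. It prints the time, the measured TCP pose, the force, the opening and the grip force at its end. Input that does not fit is refused with a message, and nothing moves.
- env.read_state(): the state, without advancing time (a new reading comes with each control period).
- env.get_image(name): name is "side" or "top" or "wrist"; returns a dict with "frame" (384x512x3 uint8, blue, green, red), "vfov" (degrees; the focal length in pixels is half the picture's height over the tangent of half this angle, whatever the lens; pixels are square), "cx", "cy" (the principal point, pixels), "distortion" ([k1, k2, p1, p2, k3] as OpenCV has them; the pictures are not rectified), "rvec" (rotation vector, rad) and "tvec" (3), from world to camera coordinates, as OpenCV has them. Camera axes: x right, y down, z forward; pixel columns grow to the right and rows downward; lengths in mm; the calibration is good to about 2 mm. A picture is of the moment at which its call begins. There is no depth.
- env.job_done(): hands the job in; it is judged then, once.
The state is a dict: "time_s": time; "joints": joint angles; "qvel": joint speeds; "joint_torque": joint torques, N m; "tool_pos": TCP position; "ee_rot": TCP orientation; "force": force on the tool from outside, world axes, zero at the start; "wrist_torque": the same for the moment, N m; "width": opening from 0.0 (shut) to 1.0 (fully open); "finger_force": force on a finger pad.
Only numpy, scipy, OpenCV 4.12 (cv2) and the standard library are available. Lean on these libraries where they do the work, as an engineer would, in place of code of your own. Each camera call takes 0.05 s, during which the arm holds its last target. There are 200 camera calls.

### The job

Press the lids of both balm tins in the tester caddy fully home while the caddy stands on the bench. Then carry the caddy by its wooden handle to the grey crate without letting the loose soap ball out of its dish, and hold it still and level just above the crate's rim, centred over the crate and turned in line with it, so that it could go straight down inside; do not put it in or down: finish while still holding it, for me to take from you. Leave the other things on the bench where they stand.

Things in the scene. Friction and masses are not known exactly. Their poses are not given: they have to be found in the camera images.
- caddy: Tester caddy, loose, about 0.5 kg loaded, balanced about its handle: plywood board 230 x 130 x 12 mm, on the bench. Origin: centre of its underside; x along the 230 mm side, from the tins' end (nearer the robot) to the ball's end, y left, z up. Round recesses 4 mm deep: two of 53 mm diameter at x -72, y +32 and -32 mm for the tins, and the ball's dish of 66 mm at x +68, y 0.
- grip (a point): Centre of the caddy's wooden grip bar, 97 mm above its underside, over the board's centre; axes as caddy. The bar is 16 mm thick along x, 100 mm long along y, 22 mm high (86 to 108 mm above the underside), on two 8 mm steel posts at y +40 and -40 mm.
- lidtop_left (a point): Centre of the lid's top face on the balm tin at the caddy's +y side. The tin is round aluminium, 51 mm in diameter, standing loose in its recess; its slip lid is 54 mm in diameter and its top is 36 mm above the caddy's underside when fully home.
- lidtop_right (a point): The same for the like tin at the caddy's -y side.
- lid_left (a joint): How far the left lid stands proud of fully home, in m: 0 is home, at most 0.008. It slides straight down on its tin with about 5 N of friction, stays where it is left, and stops dead when home; it needs a push of about 8 to 12 N.
- lid_right (a joint): The same for the right lid.
- tin_left: The left tin: origin at the centre of its underside, in its recess.
- tin_right: The right tin: origin at the centre of its underside, in its recess.
- seat_left (a point): Centre of the floor of the left tin's recess, on the caddy.
- seat_right (a point): Centre of the floor of the right tin's recess, on the caddy.
- ball_center (a point): Centre of the soap ball, cream, 50 mm in diameter, about 70 g, lying loose in its dish, where it can roll about 18 mm from the middle before it meets the 4 mm step of the dish's edge; a jerk or a tilt of about 30 degrees brings it over.
- dish (a point): Where the ball's centre is when it lies in the middle of its dish: 25 mm above the dish's floor, on the caddy.
- crate: Open grey stacking crate, fixed in its place, 300 x 200 mm outside over its rim and 120 mm high, 280 x 180 mm inside, empty. Origin: centre of its underside; x along the 300 mm side, y along the 200 mm side.
- dropper: Bystander: amber dropper bottle, 34 mm in diameter and 105 mm high, standing; origin at the centre of its underside.
- soap_bar: Bystander: brown bar of soap 75 x 52 x 34 mm lying flat; origin at the centre of its underside.
- jar: Bystander: jar with a white cap, 58 mm in diameter and 50 mm high; origin at the centre of its underside.
There are look-alikes about, which are no part of the job. What is meant by the part that bears ball_center is not green or purple, and is the smaller of those in its own colour.

How it is judged:
By the outcome, as a careful person would: the job done as asked, in the order asked, and still so for the second after the job is handed in, while the arm keeps its last pose, push and grip.
It also fails if it takes over 72 s, if anything falls off the work surface, if the arm or the gripper's body presses on something with over 40 N, if the wrist force passes 120 N, or if a joint passes its speed limit or range.

## Working session

There is one attempt and no reset: what is moved stays moved. The work goes in short steps, Python scripts to look and compute and a shell command to move; the robot and the scene stay as the last step left them, time stands still between calls to the robot, and variables do not carry over. Pictures are saved under pics/ and viewed, at most 10 in all, crops included, and the job is handed in when it is done.

```bash
mkdir -p pics; cat > h.py <<'E'
import numpy as np, cv2
from plant import env
def cam(n):
    d=env.get_image(n); f=d["frame"].shape[0]/2/np.tan(np.radians(d["vfov"])/2)
    d["K"]=np.array([[f,0,d["cx"]],[0,f,d["cy"]],[0,0,1]]); d["R"]=cv2.Rodrigues(np.array(d["rvec"],float))[0]
    d["t"]=np.array(d["tvec"],float).ravel(); d["D"]=np.array(d["distortion"],float); d["C"]=-d["R"].T@d["t"]; return d
def rays(d,px):
    u=cv2.undistortPoints(np.array(px,float).reshape(-1,1,2),d["K"],d["D"]).reshape(-1,2)
    return np.c_[u,np.ones(len(u))]@d["R"]
def onplane(d,px,z):
    r=rays(d,px); return d["C"]+r*((z-d["C"][2])/r[:,2])[:,None]
def proj(d,P): return cv2.projectPoints(np.array(P,float).reshape(-1,1,3),np.array(d["rvec"],float),d["t"],d["K"],d["D"])[0].reshape(-1,2)
E
python3 - <<'E'
from h import *
np.set_printoptions(precision=1,suppress=True)
s=env.read_state(); print(s["time_s"],s["tool_pos"],s["ee_rot"],s["width"],env.grip_point_offset)
for n in("top","side"):
    d=cam(n); print(n,d["vfov"],d["C"],d["R"][2],d["D"]); cv2.imwrite(f"pics/{n}0.png",d["frame"])
    np.save(f"{n}0.npy",d,allow_pickle=True)
E
```

```text
0.0 [270.1 590.7 230.4] [[-0.9  0.4 -0. ]
 [ 0.4  0.9 -0. ]
 [-0.  -0.  -1. ]] 0.9996020057843958 18.700000000000003
top 49.316601580037194 [ 371.7   13.6 1274.5] [ 0.2 -0.  -1. ] [-0.1  0.   0.   0.   0. ]
side 46.75787490553629 [360.  726.4 947.3] [ 0.2 -0.6 -0.8] [-0.  0.  0.  0.  0.]
```

View pics/top0.png

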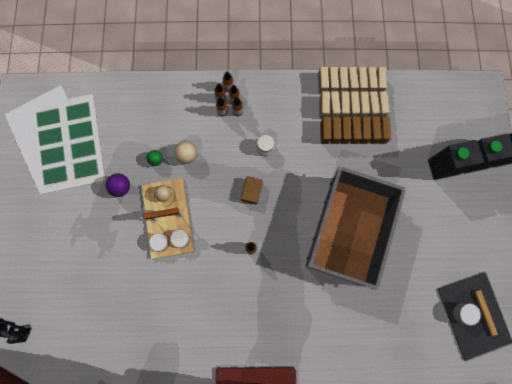

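View pics/side0.png

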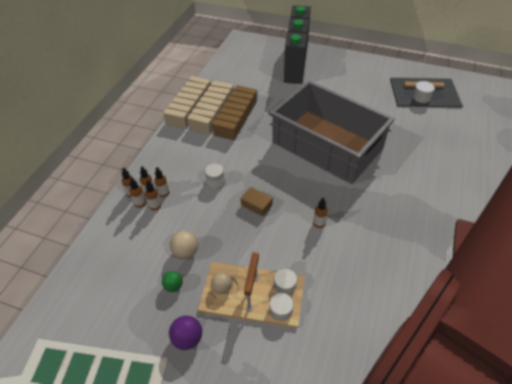

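The top view shows the caddy at about (167,218): tins at (158,243) and (179,239) on the robot's side, handle at (162,213), and the ball at (163,193). The crate is at (357,228), the dropper at (251,247), the soap bar at (252,190) and the jar at (265,143). The large cream ball at (186,152) and the green and purple balls are decoys. The side view agrees.

```bash
cat > m.py <<'E'
from h import *
np.set_printoptions(precision=1,suppress=True)
T=np.load("top0.npy",allow_pickle=True).item(); S=np.load("side0.npy",allow_pickle=True).item()
def big(m): 
    c=max(cv2.findContours(m,cv2.RETR_EXTERNAL,cv2.CHAIN_APPROX_NONE)[0],key=cv2.contourArea); return c.reshape(-1,2)
def roi(m,x0,y0,x1,y1): o=np.zeros_like(m); o[y0:y1,x0:x1]=m[y0:y1,x0:x1]; return o
def rect(P):
    (c,wh,a)=cv2.minAreaRect(P[:,:2].astype(np.float32)); 
    if wh[0]<wh[1]: wh=wh[::-1]; a+=90
    return np.round(c,1),np.round(wh,1),round((a+90)%180-90,1)
def sat(d): 
    h=cv2.cvtColor(d["frame"],cv2.COLOR_BGR2HSV); return h
hT=sat(T); hS=sat(S)
wood=roi(cv2.inRange(hT,(10,90,60),(30,255,255)),135,172,202,264)
wood=cv2.morphologyEx(wood,cv2.MORPH_CLOSE,np.ones((9,9),np.uint8)); print("board",rect(onplane(T,big(wood),12)))
woodS=roi(cv2.inRange(hS,(10,70,60),(30,255,255)),190,255,312,330)
woodS=cv2.morphologyEx(woodS,cv2.MORPH_CLOSE,np.ones((9,9),np.uint8)); print("boardS",rect(onplane(S,big(woodS),12)))
def white(d,h,b,z,s=70,v=140):
    m=roi(cv2.inRange(h,(0,0,v),(180,s,255)),*b); c=big(m); P=onplane(d,c,z); (e,r)=cv2.minEnclosingCircle(P[:,:2].astype(np.float32)); M=cv2.moments(m,True); 
    return np.round(e,1),round(2*r,1),[M["m10"]/M["m00"],M["m01"]/M["m00"]],len(c)
for n,b,z in(("L",(146,228,169,255),40),("R",(169,226,191,251),40)): print("lidT",n,white(T,hT,b,z))
for n,b,z in(("L",(264,290,298,322),40),("R",(270,266,300,293),40)): print("lidS",n,white(S,hS,b,z))
red=roi(cv2.inRange(hT,(0,120,30),(9,255,160)),138,200,186,226); print("bar",rect(onplane(T,big(red),108)))
redS=roi(cv2.inRange(hS,(0,120,30),(11,255,200)),240,248,264,300); print("barS",rect(onplane(S,big(redS),108)))
V=T["frame"].max(2)
dark=roi(cv2.inRange(hT,(0,0,0),(180,90,88)),302,160,410,292); dark=cv2.morphologyEx(dark,cv2.MORPH_OPEN,np.ones((3,3),np.uint8)); c=big(dark); print("crate",rect(onplane(T,c,120)), c.min(0),c.max(0))
o=T["frame"].copy()
for m,k in((wood,(0,255,0)),(red,(255,0,255)),(dark,(255,255,0))): cv2.drawContours(o,[big(m)],-1,k,1)
a=cv2.resize(o[165:295,130:210],None,fx=4.6,fy=4.6); b=cv2.resize(o[165:295,300:410],None,fx=3.6,fy=4.6*1.0)
cv2.imwrite("pics/seg1.png",np.hstack([a,b]))
for n,p,z in(("dropper",(251,247),105),("soap",(252,190),34),("jar",(265,143),50)): print(n,onplane(T,[p],z))
E
python3 m.py
```

```text
board (array([553.3, 268.4]), array([229.3, 137. ]), 9.2)
boardS (array([554.9, 249.8]), array([229.4, 171.1]), 9.4)
lidT L (array([477.2, 285.8]), 54.4, [157.33582089552237, 241.9179104477612], 50)
lidT R (array([488.1, 219.5]), 56.6, [179.32046332046332, 238.01544401544402], 51)
lidS L (array([475.9, 286. ]), 56.2, [281.07728337236534, 303.56206088992974], 66)
lidS R (array([494.2, 213.2]), 74.6, [284.267818574514, 276.07343412526996], 83)Traceback (most recent call last):
  File "m.py", line 23, in <module>
    red=roi(cv2.inRange(hT,(0,120,30),(9,255,160)),138,200,186,226); print("bar",rect(onplane(T,big(red),108)))
                                                                                                ~~~^^^^^
  File "m.py", line 5, in big
    c=max(cv2.findContours(m,cv2.RETR_EXTERNAL,cv2.CHAIN_APPROX_NONE)[0],key=cv2.contourArea); return c.reshape(-1,2)
ValueError: max() iterable argument is empty
```

```bash
sed -i 's/^red=roi(cv2.inRange(hT,(0,120,30),(9,255,160))/print(hT[213:215,146:178:3].tolist(),hS[270,246:258].tolist(),hT[228,312:404:6].tolist());red=roi(cv2.inRange(hT,(0,120,30),(14,255,160))/; s/(0,120,30),(11,255,200)/(0,120,30),(14,255,200)/' m.py; python3 m.py | tail -n +7
```

```text
[[[12, 171, 115], [11, 179, 124], [11, 182, 122], [11, 178, 122], [12, 191, 120], [12, 173, 127], [12, 185, 128], [11, 179, 127], [11, 178, 109], [10, 171, 91], [12, 171, 58]], [[11, 180, 132], [11, 175, 127], [11, 187, 123], [12, 180, 125], [11, 182, 125], [11, 180, 122], [10, 174, 110], [12, 185, 91], [12, 180, 61], [14, 138, 76], [14, 129, 79]]] [[17, 106, 166], [16, 109, 154], [15, 123, 133], [13, 142, 122], [12, 153, 120], [12, 155, 122], [12, 156, 124], [12, 157, 122], [12, 152, 109], [13, 125, 96], [16, 97, 110], [17, 95, 145]] [[165, 10, 103], [135, 11, 47], [12, 122, 130], [13, 153, 138], [13, 152, 126], [12, 151, 86], [12, 151, 86], [13, 154, 86], [12, 154, 109], [13, 151, 108], [12, 147, 111], [11, 141, 98], [0, 10, 26], [143, 29, 35], [165, 4, 127], [150, 4, 130]]
bar (array([552.2, 263.4]), array([98.2, 19.3]), -80.5)
barS (array([550.5, 272.1]), array([100.4,  15.6]), -79.5)
crate (array([ 509.3, -289.2]), array([283.1, 183.2]), -18.9) [338 170] [401 284]
dropper [[455.4  10.  105. ]]
soap [[632.5   5.3  34. ]]
jar [[775.8 -35.8  50. ]]
```

View pics/seg1.png

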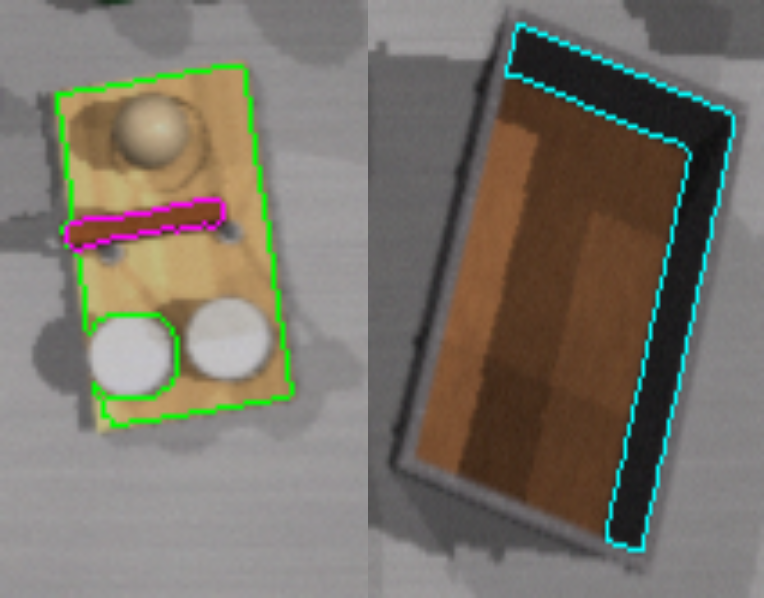

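```bash
cat >> h.py <<'E'
np.set_printoptions(precision=2,suppress=True)
def go(p,yaw=None):
    "tool-frame shift to TCP target p (translate first), and turn about tool z so that tool y is at world angle yaw (mod 180)"
    s=env.read_state(); R=np.array(s["ee_rot"]); print("t",s["time_s"],"tcp",np.array(s["tool_pos"]),"tilt",R[2,:2],"yaw_y",np.degrees(np.arctan2(R[1,1],R[0,1])),"F",np.array(s["force"]),"w",s["width"],"shift",R.T@(np.array(p)-s["tool_pos"]))
    if yaw is not None: print("turn",-((yaw-np.degrees(np.arctan2(R[1,1],R[0,1]))+90)%180-90))
E
python3 - <<'E'
from m import *
u=roi(cv2.inRange(hT,(0,0,0),(180,90,88))|cv2.inRange(hT,(5,100,20),(25,255,255)),316,160,410,292)
u=cv2.morphologyEx(u,cv2.MORPH_OPEN,np.ones((5,5),np.uint8)); print("crate inner",rect(onplane(T,big(u),120)))
# lid tops by triangulation
for n,pt,ps in(("L",(157.3,241.9),(281.08,303.56)),("R",(179.3,238),(284.8,280.5))):
    a,b=rays(T,[pt])[0],rays(S,[ps])[0]; k=np.linalg.lstsq(np.c_[a,-b],S["C"]-T["C"],rcond=None)[0]; print(n,T["C"]+k[0]*a,S["C"]+k[1]*b)
go([476.8,284,110],9.3)
E
```

```text
board (array([553.3, 268.4]), array([229.3, 137. ]), 9.2)
boardS (array([554.9, 249.8]), array([229.4, 171.1]), 9.4)
lidT L (array([477.2, 285.8]), 54.4, [157.33582089552237, 241.9179104477612], 50)
lidT R (array([488.1, 219.5]), 56.6, [179.32046332046332, 238.01544401544402], 51)
lidS L (array([475.9, 286. ]), 56.2, [281.07728337236534, 303.56206088992974], 66)
lidS R (array([494.2, 213.2]), 74.6, [284.267818574514, 276.07343412526996], 83)
[[[12, 171, 115], [11, 179, 124], [11, 182, 122], [11, 178, 122], [12, 191, 120], [12, 173, 127], [12, 185, 128], [11, 179, 127], [11, 178, 109], [10, 171, 91], [12, 171, 58]], [[11, 180, 132], [11, 175, 127], [11, 187, 123], [12, 180, 125], [11, 182, 125], [11, 180, 122], [10, 174, 110], [12, 185, 91], [12, 180, 61], [14, 138, 76], [14, 129, 79]]] [[17, 106, 166], [16, 109, 154], [15, 123, 133], [13, 142, 122], [12, 153, 120], [12, 155, 122], [12, 156, 124], [12, 157, 122], [12, 152, 109], [13, 125, 96], [16, 97, 110], [17, 95, 145]] [[165, 10, 103], [135, 11, 47], [12, 122, 130], [13, 153, 138], [13, 152, 126], [12, 151, 86], [12, 151, 86], [13, 154, 86], [12, 154, 109], [13, 151, 108], [12, 147, 111], [11, 141, 98], [0, 10, 26], [143, 29, 35], [165, 4, 127], [150, 4, 130]]
bar (array([552.2, 263.4]), array([98.2, 19.3]), -80.5)
barS (array([550.5, 272.1]), array([100.4,  15.6]), -79.5)
crate (array([ 509.3, -289.2]), array([283.1, 183.2]), -18.9) [338 170] [401 284]
dropper [[455.4  10.  105. ]]
soap [[632.5   5.3  34. ]]
jar [[775.8 -35.8  50. ]]
crate inner (array([ 509.3, -289.2]), array([283.2, 183.2]), -18.9)
L [476.8 286.1  41.2] [475.7 286.1  41.1]
R [488.9 222.9  31.5] [486.5 222.7  31.2]
t 0.1 tcp [270.1 590.8 230.5] tilt [-0. -0.] yaw_y 65.42952209233098 F [ 0.6 -0.4 -0. ] w 1.0018933375617354 shift [-315.5 -192.9  120.8]
turn 56.12952209233099
```

The manual's scale: shifts go in shares of 600 mm and turns go in shares of 60 degrees. Converting my numbers, -39.4 mm / 600 = -0.0657, -24.1 mm / 600 = -0.0402.

```bash
python3 -m creep '[[0,-0.0657,-0.0402,0,0],[0,-0.0657,-0.0402,0,0],[0,-0.0657,-0.0402,0,0],[0,-0.0657,-0.0402,0,0],[0,-0.0657,-0.0402,0,0],[0,-0.0657,-0.0402,0,0],[0,-0.0657,-0.0402,0,0],[0,-0.0657,-0.0402,0,0]]' 40; python3 -m creep '[[0,0,0,0.0333,0.1567],[0,0,0,0.0333,0.1567],[0,0,0,0.0333,0.1567],[0,0,0,0.0333,0.1567],[0,0,0,0.0333,0.1567],[0,0,0,0.0333,0.1517],[0,0,0,0,0],[0,0,0,0,0]]'; python3 -c "
from h import *
go([476.8,284.5,60],9.3)
d=cam('top');cv2.imwrite('pics/top2.png',cv2.resize(d['frame'][150:290,90:260],None,fx=4,fy=4))"
```

```text
time_s: 1.1
tool_pos: [477.3, 283.3, 231.1]
ee_rot: [[-0.909, 0.416, -0.0], [0.416, 0.909, -0.0], [0.0, -0.0, -1.0]]
force: [0.1, 0.0, -0.2]
width: -0.001
finger_force: 0.0
time_s: 2.1
tool_pos: [477.0, 284.9, 111.9]
ee_rot: [[-0.166, 0.986, 0.0], [0.986, 0.166, 0.0], [0.0, 0.0, -1.0]]
force: [0.1, 0.8, 0.5]
width: -0.001
finger_force: 0.0
t 2.1 tcp [476.96 284.87 111.94] tilt [0. 0.] yaw_y 9.533241888477693 F [0.05 0.79 0.51] w -0.0012094485557809446 shift [-0.34 -0.24 51.94]
turn 0.23324188847769278
```

View pics/top2.png

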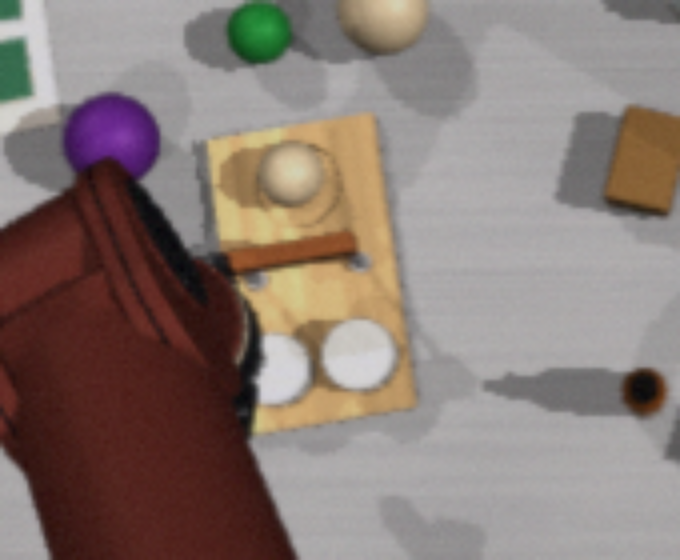

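The arm is poised over the left lid, which is seen in the crop at (280,370). The handle at (290,252) is clear. I'll go down slowly.

Scaled: 20 mm / 600 = 0.0333, 15 mm / 600 = 0.025.

```bash
python3 -m creep '[[0,0,0,0.0333,0],[0,0,0,0.0333,0],[0,0,0,0.025,0],[0,0,0,0.01,0],[0,0,0,0.0033,0],[0,0,0,0.0025,0],[0,0,0,0,0]]' ; python3 -m creep '[[0,0,0,0.0017,0],[0,0,0,0,0]]'; python3 -m creep '[[0,0,0,0.0017,0],[0,0,0,0,0]]'; python3 -m creep '[[0,0,0,0.0017,0],[0,0,0,0,0]]'
```

```text
time_s: 3.02
tool_pos: [477.0, 284.9, 47.2]
ee_rot: [[-0.162, 0.987, 0.0], [0.987, 0.162, 0.0], [0.0, 0.001, -1.0]]
force: [-0.1, 0.3, 1.3]
width: -0.003
finger_force: 0.0
time_s: 3.28
tool_pos: [476.8, 284.7, 45.9]
ee_rot: [[-0.162, 0.987, 0.0], [0.987, 0.162, 0.0], [0.0, 0.0, -1.0]]
force: [0.2, 0.4, 0.6]
width: -0.002
finger_force: 0.0
time_s: 3.52
tool_pos: [476.7, 284.7, 44.7]
ee_rot: [[-0.162, 0.987, -0.0], [0.987, 0.162, -0.0], [-0.0, -0.0, -1.0]]
force: [-0.5, 0.4, 0.5]
width: -0.006
finger_force: 0.0
time_s: 3.78
tool_pos: [476.7, 284.7, 43.7]
ee_rot: [[-0.162, 0.987, -0.0], [0.987, 0.162, -0.0], [-0.0, -0.0, -1.0]]
force: [0.3, 0.5, 0.5]
width: 0.002
finger_force: 0.0
```

Scaled: 1 mm / 600 = 0.0017.

```bash
for i in 1; do python3 -m creep '[[0,0,0,0.0017,0],[0,0,0,0,0]]' | egrep 'pos|force: \['; done; python3 -m creep '[[0,0,0,0.0017,0],[0,0,0,0,0]]'| egrep 'pos|force: \['; python3 -m creep '[[0,0,0,0.0017,0],[0,0,0,0,0]]'| egrep 'pos|force: \['; python3 -m creep '[[0,0,0,0.0017,0],[0,0,0,0,0]]'| egrep 'pos|force: \['
```

```text
tool_pos: [476.7, 284.7, 42.7]
force: [0.3, -0.3, 1.0]
tool_pos: [476.7, 284.7, 41.7]
force: [0.7, -0.4, 0.0]
tool_pos: [476.8, 284.8, 40.9]
force: [-0.2, -0.5, 2.0]
tool_pos: [476.8, 284.8, 39.9]
force: [-1.2, -0.2, 4.6]
```

Contact came at about z 41, so the lid is 5 mm proud and now sliding at about 5 N.

Scaled: 1 mm / 600 = 0.0017.

```bash
python3 -m creep '[[0,0,0,0.0017,0],[0,0,0,0,0]]' | egrep 'pos|force: \['; python3 -m creep '[[0,0,0,0.0017,0],[0,0,0,0,0]]'| egrep 'pos|force: \['; python3 -m creep '[[0,0,0,0.0017,0],[0,0,0,0,0]]'| egrep 'pos|force: \['; python3 -m creep '[[0,0,0,0.0017,0],[0,0,0,0,0]]'| egrep 'pos|force: \['
```

```text
tool_pos: [476.8, 284.8, 38.9]
force: [-0.2, -1.1, 3.1]
tool_pos: [476.8, 284.7, 37.8]
force: [-0.9, 0.1, 3.8]
tool_pos: [476.8, 284.8, 36.8]
force: [0.6, -0.9, 3.5]
tool_pos: [476.8, 284.7, 36.1]
force: [-2.5, -1.1, 7.7]
```

Scaled: 0.5 mm / 600 = 0.0008.

```bash
python3 -m creep '[[0,0,0,0.0008,0],[0,0,0,0,0]]' | egrep 'pos|force: \['; python3 -m creep '[[0,0,0,0.0008,0],[0,0,0,0,0]]'| egrep 'pos|force: \['; python3 -m creep '[[0,0,0,0.0008,0],[0,0,0,0,0]]'| egrep 'pos|force: \['
```

```text
tool_pos: [476.9, 284.8, 36.1]
force: [-3.1, -2.7, 13.0]
tool_pos: [476.9, 284.8, 36.0]
force: [-4.8, -3.3, 18.6]
tool_pos: [477.0, 284.8, 36.0]
force: [-7.8, -5.4, 24.0]
```

The left lid is hard against its stop at z 36.0. Next is the right lid.

Scaled: -24 mm / 600 = -0.04, -20 mm / 600 = -0.0333.

```bash
python3 -m creep '[[0,0,0,-0.0033,0],[0,0,0,-0.0133,0],[0,0,0,-0.025,0],[0,-0.0333,0,0,0],[0,-0.04,0,0,0],[0,-0.0333,0,0,0],[0,0,0,0,0],[0,0,0,0,0]]'; python3 -c "
from h import *
go([487.3,221,46],9.3)"
```

```text
time_s: 7.52
tool_pos: [487.0, 222.0, 59.3]
ee_rot: [[-0.162, 0.987, -0.0], [0.987, 0.162, 0.0], [0.0, -0.0, -1.0]]
force: [-0.3, 0.3, 0.5]
width: 0.002
finger_force: 0.0
t 7.525 tcp [487.01 221.98  59.31] tilt [ 0. -0.] yaw_y 9.341461958869683 F [-0.27  0.31  0.49] w 0.00206788161064095 shift [-1.02  0.12 13.31]
turn 0.0414619588696894
```

Scaled: 6 mm / 600 = 0.01, 5 mm / 600 = 0.0083.

```bash
python3 -m creep '[[0,-0.0017,0,0.01,0],[0,0,0,0.0083,0],[0,0,0,0.0033,0],[0,0,0,0,0]]'| egrep 'pos|force: \['; python3 -m creep '[[0,0,0,0.0017,0],[0,0,0,0.0017,0],[0,0,0,0,0]]' | egrep 'pos|force: \['; python3 -m creep '[[0,0,0,0.0017,0],[0,0,0,0.0017,0],[0,0,0,0,0]]' | egrep 'pos|force: \['; python3 -m creep '[[0,0,0,0.0017,0],[0,0,0,0.0017,0],[0,0,0,0,0]]'| egrep 'pos|force: \['; python3 -m creep '[[0,0,0,0.0017,0],[0,0,0,0.0017,0],[0,0,0,0,0]]'| egrep 'pos|force: \['
```

```text
tool_pos: [487.1, 220.6, 46.0]
force: [-0.6, 0.2, -0.3]
tool_pos: [487.3, 220.5, 44.3]
force: [-0.1, 0.7, 0.2]
tool_pos: [487.3, 220.5, 42.3]
force: [-0.8, -0.2, 0.3]
tool_pos: [487.3, 220.6, 40.4]
force: [-1.5, -1.0, 4.6]
tool_pos: [487.3, 220.6, 38.3]
force: [-1.0, -0.1, 3.7]
```

Scaled: 1 mm / 600 = 0.0017.

```bash
python3 -m creep '[[0,0,0,0.0017,0],[0,0,0,0.0017,0],[0,0,0,0,0]]' | egrep 'pos|force: \['; python3 -m creep '[[0,0,0,0.0012,0],[0,0,0,0,0]]' | egrep 'pos|force: \['; python3 -m creep '[[0,0,0,0.0008,0],[0,0,0,0,0]]'| egrep 'pos|force: \['; python3 -m creep '[[0,0,0,0.0008,0],[0,0,0,0,0]]'| egrep 'pos|force: \['
```

```text
tool_pos: [487.3, 220.6, 36.2]
force: [-0.8, -1.6, 3.0]
tool_pos: [487.4, 220.6, 36.1]
force: [-2.1, -1.3, 10.7]
tool_pos: [487.4, 220.6, 36.0]
force: [-4.0, -3.0, 15.3]
tool_pos: [487.5, 220.6, 36.0]
force: [-7.3, -3.6, 21.6]
```

Both lids are home. I'll lift, open, and re-measure the bar.

Scaled: -45 mm / 600 = -0.075, -40 mm / 600 = -0.0667.

```bash
python3 -m creep '[[0,0,0,-0.0033,0],[0,0,0,-0.02,0],[0,0,0,-0.0583,0],[0,0,0,-0.075,0],[0,0,0,-0.0667,0],[1,0,0,0,0],[1,0,0,0,0]]' >/dev/null; python3 - <<'E'
from h import *
from m import big,roi,rect
d=cam("top"); h=cv2.cvtColor(d["frame"],cv2.COLOR_BGR2HSV)
red=roi(cv2.inRange(h,(0,120,30),(14,255,160)),138,200,186,226); print("BAR",rect(onplane(d,big(red),108)))
s=cam("side"); cv2.imwrite("pics/v3.png",np.hstack([cv2.resize(d["frame"][170:270,120:210],None,fx=4,fy=4),cv2.resize(s["frame"][240:340,190:310],None,fx=3.4,fy=4)]))
go([552.5,263.7,130],9.3)
E
```

```text
board (array([553.3, 268.4]), array([229.3, 137. ]), 9.2)
boardS (array([554.9, 249.8]), array([229.4, 171.1]), 9.4)
lidT L (array([477.2, 285.8]), 54.4, [157.33582089552237, 241.9179104477612], 50)
lidT R (array([488.1, 219.5]), 56.6, [179.32046332046332, 238.01544401544402], 51)
lidS L (array([475.9, 286. ]), 56.2, [281.07728337236534, 303.56206088992974], 66)
lidS R (array([494.2, 213.2]), 74.6, [284.267818574514, 276.07343412526996], 83)
[[[12, 171, 115], [11, 179, 124], [11, 182, 122], [11, 178, 122], [12, 191, 120], [12, 173, 127], [12, 185, 128], [11, 179, 127], [11, 178, 109], [10, 171, 91], [12, 171, 58]], [[11, 180, 132], [11, 175, 127], [11, 187, 123], [12, 180, 125], [11, 182, 125], [11, 180, 122], [10, 174, 110], [12, 185, 91], [12, 180, 61], [14, 138, 76], [14, 129, 79]]] [[17, 106, 166], [16, 109, 154], [15, 123, 133], [13, 142, 122], [12, 153, 120], [12, 155, 122], [12, 156, 124], [12, 157, 122], [12, 152, 109], [13, 125, 96], [16, 97, 110], [17, 95, 145]] [[165, 10, 103], [135, 11, 47], [12, 122, 130], [13, 153, 138], [13, 152, 126], [12, 151, 86], [12, 151, 86], [13, 154, 86], [12, 154, 109], [13, 151, 108], [12, 147, 111], [11, 141, 98], [0, 10, 26], [143, 29, 35], [165, 4, 127], [150, 4, 130]]
bar (array([552.2, 263.4]), array([98.2, 19.3]), -80.5)
barS (array([550.5, 272.1]), array([100.4,  15.6]), -79.5)
crate (array([ 509.3, -289.2]), array([283.1, 183.2]), -18.9) [338 170] [401 284]
dropper [[455.4  10.  105. ]]
soap [[632.5   5.3  34. ]]
jar [[775.8 -35.8  50. ]]
BAR (array([554.4, 273. ]), array([115.4,  71.6]), 89.6)
t 11.625 tcp [486.6 220.3 167.5] tilt [-0. -0.] yaw_y 9.336997706071719 F [-0.8  0.3  0.1] w 0.5905105139853143 shift [32.2 72.2 37.3]
turn 0.03699770607171615
```

View pics/v3.png

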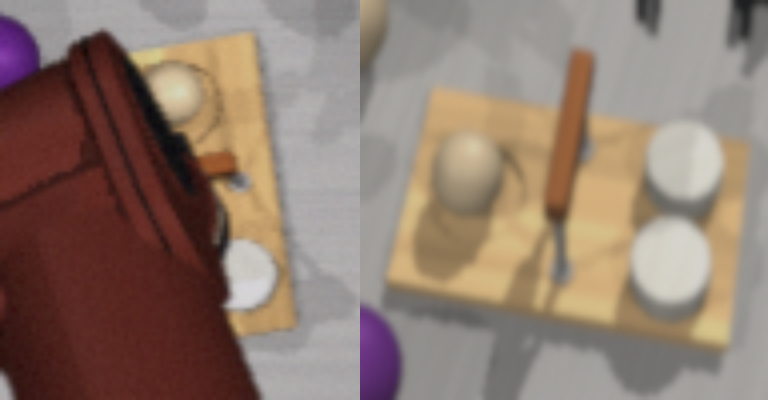

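In the side crop the caddy stands undisturbed: bar from (582,50) to (555,215), both lids seated evenly, ball in its dish at (467,170). Now I'll move over the bar and down.

Scaled: 20 mm / 600 = 0.0333, 18.2 mm / 600 = 0.0303.

```bash
python3 -m creep '[[1,0.0133,0.03,0,0],[1,0.0133,0.03,0,0],[1,0.0133,0.03,0,0],[1,0.0137,0.0303,0,0],[1,0,0,0.0333,0],[1,0,0,0,0]]'; python3 - <<'E'
from h import *
go([552.5,263.7,77],9.3)
for n in("side","wrist"):
    d=cam(n); cv2.imwrite(f"pics/{n}4.png",d["frame"])
    if n=="wrist": print(proj(d,[[552.5,263.7,108]]),d["C"])
E
```

```text
time_s: 12.38
tool_pos: [551.9, 263.3, 145.9]
ee_rot: [[-0.162, 0.987, -0.004], [0.987, 0.162, -0.003], [-0.002, -0.005, -1.0]]
force: [-0.3, 0.1, 0.3]
width: 1.001
finger_force: 0.0
t 12.375 tcp [551.9  263.26 145.94] tilt [-0. -0.] yaw_y 9.326661772755408 F [-0.3   0.05  0.26] w 1.0013019483901637 shift [ 0.5   0.98 68.93]
turn 0.02666177275540349
[[255.65 219.16]] [541.02 330.68 289.93]
```

View pics/wrist4.png

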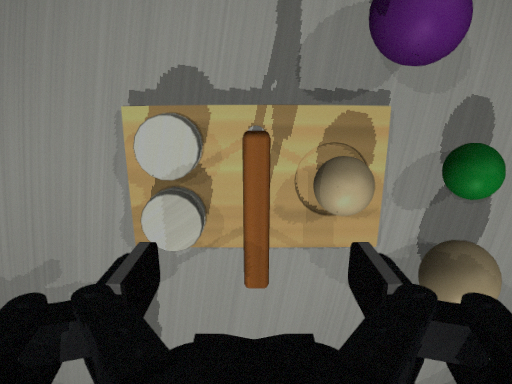

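The wrist view shows the bar upright at column 256, from row 131 to row 287, midway between the fingers. The lids are at (168,147) and (173,218), and the ball is in its dish at (344,186).

```bash
python3 - <<'E'
from h import *
d=cam("wrist"); h=cv2.cvtColor(d["frame"],cv2.COLOR_BGR2HSV)
m=cv2.inRange(h,(5,150,50),(14,255,190)); m[:100]=0;m[300:]=0;m[:,:235]=0;m[:,280:]=0
m=cv2.morphologyEx(m,cv2.MORPH_OPEN,np.ones((3,3),np.uint8)); c=max(cv2.findContours(m,0,2)[0],key=cv2.contourArea).reshape(-1,2)
print(c.min(0),c.max(0)); P=onplane(d,c,108); print(cv2.minAreaRect(P[:,:2].astype(np.float32)))
go([552.5,263.7,77],9.3)
E
```

```text
[242 134] [268 286]
((552.4387817382812, 265.94378662109375), (15.020750045776367, 97.18915557861328), 9.410477638244629)
t 12.525 tcp [553.25 263.88 148.77] tilt [-0. -0.] yaw_y 9.318623220819688 F [ 0.41  0.03 -0.16] w 0.9994471323186646 shift [-0.04 -0.75 71.77]
turn 0.018623220819691255
```

Scaled: 18 mm / 600 = 0.03, 15 mm / 600 = 0.025.

```bash
python3 -m creep '[[1,0.002,-0.001,0.025,0],[1,0,0,0.03,0],[1,0,0,0.03,0],[1,0,0,0.0217,0],[1,0,0,0.0125,0],[1,0,0,0,0]]' 30; python3 -m creep '[[0.4,0,0,0,0],[0.35,0,0,0,0],[0.25,0,0,0,0],[0.2,0,0,0,0],[0,0,0,0,0],[0,0,0,0,0]]' 30; python3 -m creep '[[0,0,0,0,0],[0,0,0,0,0],[0,0,0,0,0]]' 80
```

```text
time_s: 13.28
tool_pos: [552.3, 265.0, 76.6]
ee_rot: [[-0.162, 0.987, -0.001], [0.987, 0.162, -0.001], [-0.0, -0.001, -1.0]]
force: [0.2, 0.7, 0.3]
width: 0.999
finger_force: 0.0
time_s: 14.02
tool_pos: [553.0, 265.3, 77.5]
ee_rot: [[-0.162, 0.987, 0.001], [0.987, 0.162, 0.0], [0.0, 0.001, -1.0]]
force: [1.2, -0.2, 2.9]
width: 0.184
finger_force: 30.4
time_s: 14.4
tool_pos: [553.0, 265.3, 77.6]
ee_rot: [[-0.162, 0.987, 0.001], [0.987, 0.162, 0.001], [0.0, 0.001, -1.0]]
force: [2.3, 1.2, 6.1]
width: 0.176
finger_force: 79.0
```

Scaled: -6 mm / 600 = -0.01, -4 mm / 600 = -0.0067.

```bash
python3 -m creep '[[0,0,0,-0.0017,0],[0,0,0,-0.0033,0],[0,0,0,-0.0067,0],[0,0,0,-0.01,0],[0,0,0,-0.01,0],[0,0,0,-0.01,0],[0,0,0,-0.005,0],[0,0,0,-0.0017,0],[0,0,0,0,0],[0,0,0,0,0]]'; python3 - <<'E'
from h import *
d=cam("wrist"); s=cam("side"); cv2.imwrite("pics/lift5.png",np.hstack([d["frame"][60:320,90:420],cv2.resize(s["frame"][220:350,170:330],None,fx=2,fy=2)]))
st=env.read_state(); print(st["wrist_torque"],st["ee_rot"])
E
```

```text
time_s: 15.65
tool_pos: [552.3, 265.1, 105.9]
ee_rot: [[-0.162, 0.987, -0.0], [0.987, 0.162, -0.0], [-0.0, -0.0, -1.0]]
force: [0.2, 0.2, -4.7]
width: 0.177
finger_force: 78.0
[-0.02 -0.02  0.07] [[-0.16  0.99 -0.  ]
 [ 0.99  0.16 -0.  ]
 [-0.   -0.   -1.  ]]
```

View pics/lift5.png

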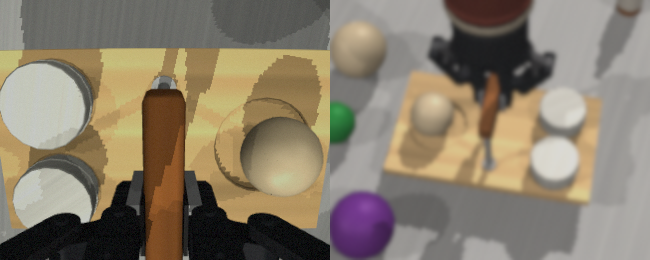

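The caddy is 28 mm up and level, the force is about 4.7 N, and the ball is in its dish at (281,155) in the wrist crop. I'll lift further, then carry it slowly.

Scaled: -12 mm / 600 = -0.02, -10 mm / 600 = -0.0167.

```bash
python3 -m creep '[[0,0,0,-0.0033,0],[0,0,0,-0.0067,0],[0,0,0,-0.01,0],[0,0,0,-0.0133,0],[0,0,0,-0.0167,0],[0,0,0,-0.02,0],[0,0,0,-0.02,0],[0,0,0,-0.02,0],[0,0,0,-0.02,0],[0,0,0,-0.0167,0],[0,0,0,-0.0133,0],[0,0,0,-0.01,0]]' >/dev/null; python3 -m creep '[[0,0,0,-0.0083,0],[0,0,0,-0.005,0],[0,0,0,-0.0017,0],[0,0,0,0,0]]'; python3 -c "
from h import *
go([509.3,-289.2,216],-18.9)"
```

```text
time_s: 17.75
tool_pos: [552.5, 265.1, 217.0]
ee_rot: [[-0.162, 0.987, -0.0], [0.987, 0.162, -0.0], [-0.0, -0.0, -1.0]]
force: [0.6, 0.3, -5.7]
width: 0.176
finger_force: 78.0
t 17.75 tcp [552.47 265.13 216.99] tilt [-0. -0.] yaw_y 9.331629156255854 F [ 0.61  0.28 -5.66] w 0.17561706189622464 shift [-539.99 -132.48    1.08]
turn 28.23162915625585
```

Scaled: -15 mm / 600 = -0.025, -13.5 mm / 600 = -0.0225.

```bash
python3 -m creep '[[0,-0.0025,-0.0006,0,0],[0,-0.005,-0.0012,0,0],[0,-0.0075,-0.0018,0,0],[0,-0.01,-0.0025,0,0],[0,-0.0125,-0.0031,0,0],[0,-0.015,-0.0037,0,0],[0,-0.0175,-0.0043,0,0],[0,-0.02,-0.0049,0,0],[0,-0.0225,-0.0055,0,0],[0,-0.025,-0.0061,0,0],[0,-0.025,-0.0061,0,0],[0,-0.025,-0.0061,0,0]]' && python3 -m creep '[[0,-0.025,-0.0061,0,0],[0,-0.025,-0.0061,0,0],[0,-0.025,-0.0061,0,0],[0,-0.025,-0.0061,0,0],[0,-0.025,-0.0061,0,0],[0,-0.025,-0.0061,0,0],[0,-0.025,-0.0061,0,0],[0,-0.025,-0.0061,0,0],[0,-0.025,-0.0061,0,0],[0,-0.025,-0.0061,0,0],[0,-0.025,-0.0061,0,0],[0,-0.025,-0.0061,0,0]]' | egrep 'pos|force' && python3 -m creep '[[0,-0.025,-0.0061,0,0],[0,-0.025,-0.0061,0,0],[0,-0.025,-0.0061,0,0],[0,-0.025,-0.0061,0,0],[0,-0.025,-0.0061,0,0],[0,-0.025,-0.0061,0,0],[0,-0.025,-0.0061,0,0],[0,-0.025,-0.0061,0,0],[0,-0.025,-0.0061,0,0],[0,-0.025,-0.0061,0,0],[0,-0.025,-0.0061,0,0],[0,-0.025,-0.0061,0,0]]' | egrep 'pos|force' && python3 -m creep '[[0,-0.0225,-0.0055,0,0],[0,-0.02,-0.0049,0,0],[0,-0.0175,-0.0043,0,0],[0,-0.015,-0.0037,0,0],[0,-0.0125,-0.0031,0,0],[0,-0.01,-0.0025,0,0],[0,-0.0075,-0.0018,0,0],[0,-0.005,-0.0012,0,0],[0,-0.0025,-0.0006,0,0],[0,0,0,0,0],[0,0,0,0,0]]'; python3 -c "
from h import *
go([509.3,-289.2,216],-18.9)"
```

```text
time_s: 19.25
tool_pos: [543.5, 148.5, 217.2]
ee_rot: [[-0.162, 0.987, 0.0], [0.987, 0.162, 0.0], [0.0, 0.0, -1.0]]
force: [0.9, -0.0, -4.3]
width: 0.175
finger_force: 78.0
tool_pos: [529.0, -36.2, 217.1]
force: [0.3, 0.2, -5.2]
finger_force: 78.0
tool_pos: [514.7, -220.9, 217.1]
force: [-0.4, 0.2, -5.6]
finger_force: 78.0
time_s: 23.62
tool_pos: [509.4, -288.9, 217.1]
ee_rot: [[-0.162, 0.987, -0.0], [0.987, 0.162, 0.0], [0.0, 0.0, -1.0]]
force: [0.2, 0.8, -5.1]
width: 0.172
finger_force: 78.0
t 23.625 tcp [ 509.43 -288.95  217.11] tilt [0. 0.] yaw_y 9.35048883091365 F [ 0.18  0.82 -5.05] w 0.17226220607829223 shift [-0.23 -0.17  1.11]
turn 28.250488830913646
```

Scaled: 2.25 degrees / 60 = 0.0375.

```bash
python3 -m creep '[[0,0,0,0,0.0167],[0,0,0,0,0.0333],[0,0,0,0,0.05],[0,0,0,0,0.0583],[0,0,0,0,0.0667],[0,0,0,0,0.0667],[0,0,0,0,0.0583],[0,0,0,0,0.05],[0,0,0,0,0.0375],[0,0,0,0,0.025],[0,0,0,0,0.0083],[0,0,0,0,0]]' && python3 - <<'E'
from h import *
go([509.3,-289.2,216],-18.9)
t=cam("top"); s=cam("side"); w=cam("wrist")
for n,d in(("top",t),("side",s),("wrist",w)): np.save(f"{n}6.npy",d,allow_pickle=True)
a=cv2.resize(t["frame"][150:300,290:420],None,fx=2.2,fy=2.2); b=cv2.resize(s["frame"][40:190,240:410],None,fx=2.2,fy=2.2)
cv2.imwrite("pics/v6.png",np.hstack([a,b])); cv2.imwrite("pics/w6.png",w["frame"])
E
```

```text
time_s: 25.12
tool_pos: [509.3, -289.2, 217.1]
ee_rot: [[0.324, 0.946, -0.0], [0.946, -0.324, -0.0], [-0.0, -0.0, -1.0]]
force: [-0.3, 0.7, -5.7]
width: 0.175
finger_force: 78.1
t 25.125 tcp [ 509.33 -289.19  217.12] tilt [-0. -0.] yaw_y -18.909698323837443 F [-0.35  0.71 -5.74] w 0.17541143823708386 shift [-0.02 -0.02  1.12]
turn -0.009698323837440626
```

View pics/v6.png

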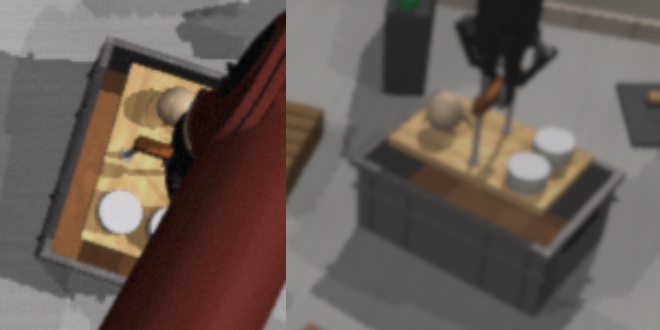

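View pics/w6.png

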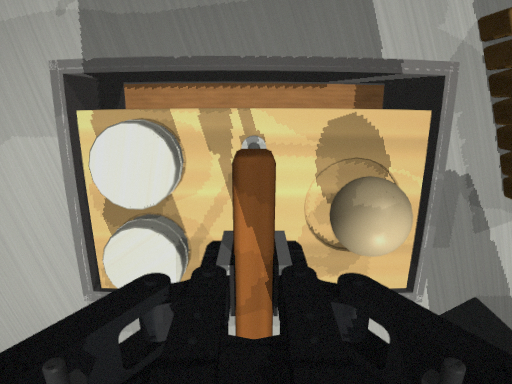

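The ball is in its dish at (371,215) in the wrist view, the lids are seated, and the board lies parallel inside the rim. I'll measure the centring from the wrist view.

```bash
python3 - <<'E'
from h import *
w=np.load("wrist6.npy",allow_pickle=True).item(); h=cv2.cvtColor(w["frame"],cv2.COLOR_BGR2HSV).astype(int); V=h[...,2]
zt=139.6+12
# board edges along wood: sample columns for far edge, rows for left/right edges (strongest gradient near)
g=cv2.GaussianBlur(w["frame"].max(2),(3,3),0).astype(float)
gy=np.gradient(g,axis=0); gx=np.gradient(g,axis=1)
def col(x,a,b,s=1): return (x,a+int(np.argmax(s*gy[a:b,x])))
def row(y,a,b,s=1): return (a+int(np.argmax(s*gx[y,a:b])),y)
far=[col(x,102,116) for x in range(90,425,15)]; L=[row(y,70,98) for y in range(120,275,10)]; Rr=[row(y,410,440,-1) for y in range(120,275,10)]
rf=[col(x,62,80,-1) for x in range(90,425,15)]; rl=[row(y,55,88) if 0 else row(y,58,92,-1) for y in range(90,260,10)]; rr=[row(y,415,452) for y in range(90,260,10)]
yaw=np.radians(-18.9); ex=np.array([np.cos(yaw),np.sin(yaw)]); ey=np.array([-ex[1],ex[0]]); c=np.array([509.3,-289.2])
for n,p,z in(("b far",far,zt),("b L",L,zt),("b R",Rr,zt),("rim far",rf,120),("rim L",rl,120),("rim R",rr,120)):
    q=onplane(w,p,z)[:,:2]-c; X,Y=q@ex,q@ey
    i,j=(X,Y) if "far" in n else (Y,X)
    k=np.abs(j-np.median(j))<3; f=np.polyfit(i[k],j[k],1); print(n,k.sum(),len(k),"offset",np.median(j),"at0",np.polyval(f,0),"slope deg",np.degrees(np.arctan(f[0])))
E
```

```text
b far 23 23 offset 64.38260721796362 at0 64.18763206542418 slope deg 0.11517390049605832
b L 16 16 offset -116.12830003941363 at0 -116.19590187923782 slope deg 0.10601240138791648
b R 16 16 offset 114.1012359743666 at0 114.19009857660278 slope deg -0.25634430989608686
rim far 21 23 offset 90.3019208339311 at0 90.2551676637103 slope deg -0.2918636601759026
rim L 17 17 offset -141.29988140921435 at0 -141.42418032229193 slope deg 0.29733825435179567
rim R 17 17 offset 138.93349587999688 at0 138.85017626923542 slope deg 0.24838004680361334
```

The caddy is centred to within about 1 mm and aligned to about 0.3 degrees. I'll lower it 9 mm, to about 10 mm above the rim, and let it settle.

Scaled: 3 mm / 600 = 0.005, 2 mm / 600 = 0.0033.

```bash
python3 -m creep '[[0,0.0007,0,0.0017,0],[0,0.0005,0,0.0033,0],[0,0,0,0.005,0],[0,0,0,0.0033,0],[0,0,0,0.0017,0],[0,0,0,0,0],[0,0,0,0,0],[0,0,0,0,0],[0,0,0,0,0],[0,0,0,0,0],[0,0,0,0,0],[0,0,0,0,0]]' && python3 - <<'E'
from h import *
go([509.5,-288.5,208],-18.9)
w0=np.load("wrist6.npy",allow_pickle=True).item()["frame"]; w=cam("wrist")["frame"]; s=cam("side")
def ball(f):
    h=cv2.cvtColor(f,cv2.COLOR_BGR2HSV)[...,1]; c=cv2.HoughCircles(cv2.cvtColor(f,cv2.COLOR_BGR2GRAY)[150:280,290:430],cv2.HOUGH_GRADIENT,1,200,param1=80,param2=15,minRadius=35,maxRadius=46); return c[0,0]+[290,150,0] if c is not None else None
print(ball(w0),ball(w),np.abs(w.astype(int)-w0)[100:290,80:430].mean(), env.read_state()["qvel"])
E
```

```text
time_s: 26.78
tool_pos: [509.6, -288.5, 208.1]
ee_rot: [[0.324, 0.946, -0.0], [0.946, -0.324, -0.0], [-0.0, -0.0, -1.0]]
force: [0.5, 0.8, -5.4]
width: 0.173
finger_force: 78.1
t 26.775 tcp [ 509.56 -288.52  208.13] tilt [-0. -0.] yaw_y -18.920718882494114 F [ 0.48  0.83 -5.4 ] w 0.173203354931205 shift [-0.   -0.06  0.13]
turn -0.02071888249412268
[371.5 216.5  41. ] [370.5 218.5  42.1] 4.347644110275689 [ 0.05 -0.04 -0.05  0.06  0.01 -0.08 -0.01]
```

The ball is in its dish and at rest, and the caddy is held still and level. I'll hand it in.

```bash
python3 -c "
from plant import env
print(env.job_done())"
```

```text
the job is handed in; nothing more can be done
None
```

Both lids are pressed fully home, and the caddy is held still and level about 10 mm above the crate's rim, centred to about 1 mm and in line with it, with the ball still in its dish; the job is handed in.

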